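# Roll down the laminate strip

### The job

Pick up the two-drum hand roller by its wooden handle and roll down the white laminate strip on the plywood board: set the roller on the strip close up to the metal stop bar, in line with the strip and covering its whole width, press down firmly so that its spring gives but does not bottom hard, and roll it in one steady pass without lifting to the strip's other end. Then lift it off and stand it on its drums on the bench, clear of the board.

Things in the scene. Friction and masses are not known exactly. Their poses are not given: they have to be found in the camera images.
- roller: Hand roller, 88 mm long (x, rolling direction), 120 wide (y), 110 high, 0.39 kg, on two black drums (36 mm diameter, 100 wide, turning about y, axles at x = +-26 mm) in an aluminium frame (top at 45 mm). Origin: under its centre, at the drums' underside. The wooden handle rides on a spring: it gives from about 5.5 N on the drums, 1 N more per mm, 12 mm at most. Front and back are alike.
- roller_grip (a point): Centre of the roller's pale wooden handle, 86 mm above the underside of the drums while the spring is not pressed, and lower as it gives; axes as the roller's. The handle measures 30 mm along x (pinch it across this), 70 mm along y and 48 mm in height (62 to 110 mm above the underside).
- sheet: White laminate strip, 260 (x) x 70 (y) x 3 mm, fixed on the board. Origin: centre of its underside, 15 mm above the bench; top face at 18 mm. The stop bar's face is at x = -130 mm here; roll towards +x, the free end is at x = +130 mm. The roller's centre gets to x = -86 mm before its frame meets the bar; at x = +104 mm its leading drum stands on the free end.
- board: Plywood board under the strip, fixed to the bench, 15 mm thick, axes and x, y origin as the strip's, origin on the bench; it reaches from x = -160 to +170 mm and 75 mm either side in y. Across its -x end stands an aluminium stop bar, 20 mm (x) by 130 mm (y), top 27 mm above the bench.
- roller_drum (a joint): Turn of one drum on its axle (rad), 0 at the start; rolling 18 mm turns it by 1 rad, the sign depending on which way round the roller is. Turns freely.

How it is judged:
By the outcome, as a careful person would: the job done as asked, in the order asked, and still so for the second after the job is handed in, with the robot touching nothing.
It also fails if it takes over 54 s, if anything falls off the work surface, if the arm or the gripper's body presses on something with over 40 N, if the wrist force passes 120 N, or if a joint passes its speed limit or range.

### The arm

A 6-joint arm with a two-finger parallel gripper is mounted at the origin on a cart in front of the work surface, level with it; the furniture and walls round the work are solid. World frame = base frame: x ahead of the robot, y to its left, z up, the work surface at z = 0. Lengths are in m, angles in rad, forces in N, time in s.
With the tool pointing down it reaches from about 0.425 to 0.95 m from the base axis. Payload 3.5 kg.
Tool frame: the origin (TCP) lies on the centre line of the jaws, within the pads' length; the fingertips stand ahead of it and the grasp point (between the pads) lies 11 mm behind it (tips_ahead is the z of the fingertips in the tool frame, in m); z points along the fingers, y is the direction in which the jaws open and shut (so a half turn about z gives the same grasp; the last joint's range is limited). The gripper opens to 85 mm and grips with 20 to 120 N. Pads are 22 mm wide; open, the fingers measure 114 mm over their backs; the gripper's body (76 mm by 85 mm) begins 54 mm behind the grasp point. The pads swing forward as they close: fully open they stand 13 mm farther back than shut.
Start: joints at [-1.273, 0.286, 1.577, -0, 1.279, -0.15], TCP at [0.292, -0.608, 0.211] pointing down, gripper open.
Joint ranges: [-2.77, 2.77], [-0.9, 2.22], [0.21, 2.48], [-1.53, 4.67], [0.24, 2.81], [-2.84, 2.84]. Speed limits (rad/s): [2.79, 2.79, 3.14, 3.14, 3.14, 3.14].

### API

Orientations are given as a unit quaternion [x, y, z, w].
In Python, from plant import * gives the robot as it stands. The module is installed in compiled form; this text tells all that it offers.
- The arm moves only by the tool move_arm, never from a script. Its arguments are lists of equal length, an entry for each row: "linear": the shift along the world's x, y, z in m, a list of three; "twist": the turn, a rotation vector about the world's x, y, z in degrees, a list of three. A call has 1 to 20 rows; each row shifts and turns the pose as measured when the row begins; what a row does not reach is not made up. A row lasts 1/12 s, in which the tool goes at most 41.7 mm and 7.16 degrees, less where a joint would pass 70% of its speed; a pose out of reach is approached as far as the arm can. A call is refused whole if a number of a shift passes 0.0417 or a number of a turn 7.16, either way. A call with a gripper value outside its range is refused whole. "grip" is the opening, from 0 (shut) to 1 (fully open), set as the call begins (left out, the last holds). The fingers move at their own pace and stop on an object; "force" is the grip in N (left out, the last holds). Time passes only in rows, so rows that do not move let the fingers close. It gives the time, the measured TCP pose, the force and the opening at its end, in the units of the state.
- get_state(): the state, without advancing time (a new reading comes with each control period).
- read_camera(name): name is "side" or "top"; returns a dict with "img" (384x512x3 uint8, blue, green, red), "depth" (384x512 float32, m along the optical axis (not along the pixel's ray), 0 where there is no reading), "fx", "fy", "cx", "cy" (pixels), "dist" ([k1, k2, p1, p2, k3] as OpenCV has them; the pictures are not rectified), "rvec" (rotation vector, rad) and "tvec" (3), from world to camera coordinates, as OpenCV has them. Camera axes: x right, y down, z forward; pixel columns grow to the right and rows downward; lengths in m; the calibration is good to about 2 mm. A picture is of the moment at which its call begins.
- sign_off(): hands the job in, once; it reports no verdict.
The state is a dict: "time": time; "qpos": joint angles; "dq": joint speeds; "joint_efforts": joint torques, N m; "eef_pos": TCP position; "tcp_rot": TCP orientation; "contact_force": force on the tool from outside, world axes, zero at the start; "wrist_torque": the same for the moment, N m; "opening": opening from 0.0 (shut) to 1.0 (fully open).
Only numpy, scipy, OpenCV 4.12 (cv2) and the standard library are available. Lean on these libraries where they do the work, as an engineer would, in place of code of your own. Each camera call takes 0.05 s, during which the arm holds its last target.

## Working session

There is one attempt and no reset: what is moved stays moved. The work goes in short steps, Python scripts to look and compute and a tool call to move; the robot and the scene stay as the last step left them, time stands still between calls to the robot, and variables do not carry over. Pictures are saved under pics/ and viewed, and the job is handed in when it is done.

Besides the shell and the picture viewer there is one more tool, called after "Emit:" as name(argument=value, ...) on one line, values as JSON. move_arm: Moves the arm, as the interface text tells. Its arguments: {"type":"object","properties":{"linear":{"type":"array","items":{"type":"array","items":{"type":"number"}}},"twist":{"type":"array","items":{"type":"array","items":{"type":"number"}}},"grip":{"type":"number"},"force":{"type":"number"}},"required":["linear","twist"]}

```bash
mkdir -p pics; python3 - <<'E'
from plant import *
import cv2,numpy as np,pickle
s=get_state();print(s)
for n in("top","side"):
    c=read_camera(n);pickle.dump(c,open(n+'.pkl','wb'));cv2.imwrite(f'pics/{n}1.png',c['img'])
    R=cv2.Rodrigues(np.array(c['rvec']))[0];print(n,c['fx'],c['dist'],-R.T@np.array(c['tvec']).ravel(),R)
E
```

```text
{'time': 0.0, 'qpos': array([-1.27300413e+00,  2.87168573e-01,  1.57815727e+00,  2.00297889e-05,
        1.27859721e+00, -1.49989256e-01]), 'dq': array([ 0.00111362,  0.00016238, -0.00116507, -0.00074804,  0.00080887,
        0.00067006]), 'joint_efforts': array([ 6.83427015e-05, -4.05977619e+01, -2.92628396e+01, -1.26964374e-04,
        5.87062910e-03, -3.32806422e-07]), 'eef_pos': array([ 0.2920845 , -0.60776223,  0.20945597]), 'tcp_rot': array([ 9.75040974e-01,  2.22021937e-01, -7.64707368e-05, -1.16272691e-03]), 'contact_force': array([ 1.12397548, -0.43103732,  0.01658958]), 'wrist_torque': array([ 0.01246125, -0.05288193,  0.02061324]), 'opening': 0.9993673140486239}
top 409.668005260186 [-0.0473917  0.         0.         0.         0.       ] [0.25248971 0.03596478 1.36863186] [[-2.63100954e-02 -9.99639253e-01 -5.39845219e-03]
 [-9.82257431e-01  2.68549533e-02 -1.85604822e-01]
 [ 1.85682841e-01  4.19389212e-04 -9.82609641e-01]]
side 453.003022460435 [-0.15557825  0.          0.          0.          0.        ] [0.40713469 1.23298291 0.88211855] [[-0.99632404 -0.08489564  0.01145151]
 [-0.05653887  0.55124771 -0.83242376]
 [ 0.06435653 -0.83001126 -0.55402125]]
```

View pics/top1.png

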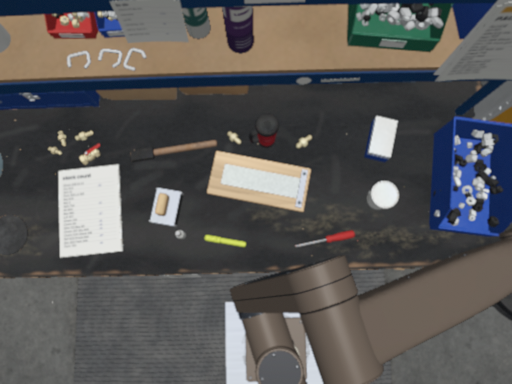

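View pics/side1.png

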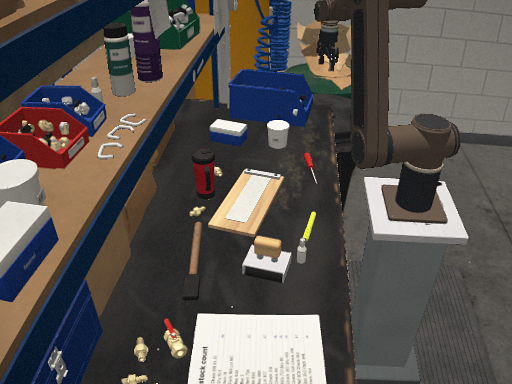

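```bash
cat > h.py <<'E'
import cv2,numpy as np,pickle
def K(c): return np.array([[c['fx'],0,c['cx']],[0,c['fy'],c['cy']],[0,0,1.]])
def ray(c,uv):
    R=cv2.Rodrigues(np.array(c['rvec'],float))[0];t=np.array(c['tvec'],float).ravel()
    p=cv2.undistortPoints(np.array(uv,float).reshape(-1,1,2),K(c),np.array(c['dist'],float)).reshape(-1,2)
    return -R.T@t,np.c_[p,np.ones(len(p))]@R
def onz(c,uv,z):
    o,d=ray(c,uv); return o+d*((z-o[2])/d[:,2])[:,None]
def proj(c,P): return cv2.projectPoints(np.array(P,float).reshape(-1,1,3),np.array(c['rvec'],float),np.array(c['tvec'],float),K(c),np.array(c['dist'],float))[0].reshape(-1,2)
E
python3 - <<'E'
from h import *
t=pickle.load(open('top.pkl','rb'));s=pickle.load(open('side.pkl','rb'))
a=cv2.resize(t['img'][140:230,140:320],None,fx=4.4,fy=4.4,interpolation=cv2.INTER_CUBIC);cv2.imwrite('pics/tc.png',a)
b=cv2.resize(s['img'][160:290,200:330],None,fx=4.5,fy=4.5,interpolation=cv2.INTER_CUBIC);cv2.imwrite('pics/sc.png',b)
E
```

```text
(no output)
```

View pics/tc.png

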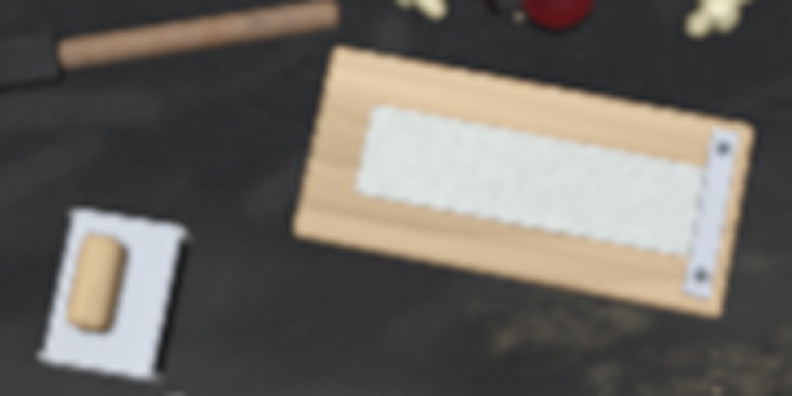

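View pics/sc.png

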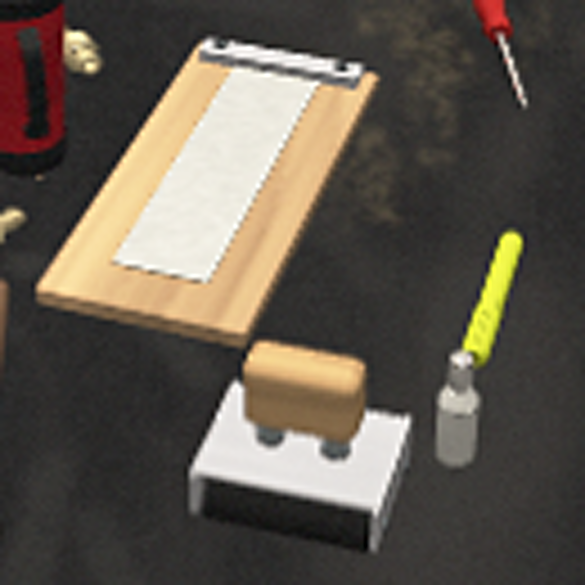

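```bash
python3 - <<'E'
from h import *
t=pickle.load(open('top.pkl','rb'));s=pickle.load(open('side.pkl','rb'))
def comp(m,seed):
    n,l,st,ce=cv2.connectedComponentsWithStats(m.astype(np.uint8),connectivity=4)
    m=(l==l[seed[1],seed[0]]).astype(np.uint8); assert l[seed[1],seed[0]]>0
    c=max(cv2.findContours(m,cv2.RETR_EXTERNAL,cv2.CHAIN_APPROX_NONE)[0],key=cv2.contourArea)
    return m,c.reshape(-1,2)
def rect(c,p,z,name):
    w=onz(c,p,z)[:,:2]; r=cv2.minAreaRect((w*1000).astype(np.float32)); b=cv2.boxPoints(r)
    print(name,len(p),np.round(r[0],1),np.round(r[1],1),round(r[2],2),np.round(b).tolist())
for nm,c,sd in(("top",t,dict(board=(215,185),sheet=(255,180),frame=(172,210),handle=(162,204))),
               ("side",s,dict(board=(230,222),sheet=(245,205),frame=(255,265),handle=(268,244)))):
    h=cv2.cvtColor(c['img'],cv2.COLOR_BGR2HSV).astype(int)
    print([ (k,h[v[1],v[0]].tolist()) for k,v in sd.items()])
    wood=(h[...,0]<25)&(h[...,1]>60)&(h[...,2]>120)
    br=(h[...,2]>120)
    white=(h[...,1]<50)&(h[...,2]>140)
    m,p=comp(br,sd['board']);rect(c,p,.015,nm+' board')
    m,p=comp(white,sd['sheet']);rect(c,p,.018,nm+' sheet(+stop)')
    m,p=comp(br,sd['frame']);rect(c,p,.045,nm+' frame(all)')
    m,p=comp(wood,sd['handle']);rect(c,p,.11 if nm=='top' else .086,nm+' handle')
    m2=m.astype(bool); v,u=np.nonzero(m2); print('handle centroid px',u.mean(),v.mean())
    # triangulation via centroid
    sd['hc']=(u.mean(),v.mean())
    if nm=='top': o1,d1=ray(c,[sd['hc']])
    else: o2,d2=ray(c,[sd['hc']])
d1=d1[0];d2=d2[0]
ab=np.linalg.lstsq(np.c_[d1,-d2],o2-o1,rcond=None)[0]
print(o1+ab[0]*d1,o2+ab[1]*d2)
E
```

```text
[('board', [17, 70, 203]), ('sheet', [80, 7, 225]), ('frame', [109, 18, 228]), ('handle', [19, 74, 207])]
top board 274 [544.7  40.2] [333.  154.3] 77.28 [[433.0, -105.0], [583.0, -139.0], [657.0, 186.0], [506.0, 220.0]]
top sheet(+stop) 232 [542.9  24.9] [285.1 134.6] 77.24 [[446.0, -99.0], [577.0, -129.0], [640.0, 149.0], [509.0, 179.0]]
top frame(all) 116 [460.1 348.7] [ 85.4 118.6] 78.85 [[394.0, 318.0], [510.0, 295.0], [526.0, 379.0], [410.0, 402.0]]
top handle 49 [457.2 345.3] [28.9 64.4] 78.57 [[423.0, 338.0], [486.0, 325.0], [492.0, 353.0], [428.0, 366.0]]
handle centroid px 161.32417582417582 203.8956043956044
[('board', [18, 99, 232]), ('sheet', [25, 14, 238]), ('frame', [18, 5, 234]), ('handle', [16, 119, 222])]
side board 209 [546.   38.3] [351.  151.1] 77.34 [[434.0, -116.0], [581.0, -149.0], [658.0, 193.0], [511.0, 226.0]]
side sheet(+stop) 129 [544.2  30.7] [263.5  74.3] 76.17 [[477.0, -88.0], [549.0, -106.0], [612.0, 150.0], [540.0, 167.0]]
side frame(all) 130 [462.4 348.2] [ 90.3 114.9] 78.57 [[397.0, 315.0], [510.0, 293.0], [528.0, 381.0], [415.0, 404.0]]
side handle 64 [463.4 327.6] [41.7 71.2] 81.61 [[425.0, 312.0], [496.0, 302.0], [502.0, 343.0], [431.0, 353.0]]
handle centroid px 266.9924812030075 242.093984962406
[0.45851639 0.34725167 0.10242054] [0.46241235 0.34699318 0.10299091]
```

Emit:
move_arm(linear=[[0.015,0.033,0.005],[0.015,0.033,0.005],[0.015,0.033,0.005],[0.015,0.033,0.005],[0.015,0.033,0.005],[0.015,0.033,0.005],[0.015,0.033,0.005],[0.015,0.033,0.005],[0.015,0.033,0],[0.015,0.033,0],[0.015,0.033,0],[0.015,0.033,0],[0.015,0.033,0],[0.015,0.033,0],[-0.003,0.035,0],[-0.003,0.035,0],[-0.003,0.035,0],[-0.003,0.035,0],[-0.003,0.035,0],[-0.003,0.035,0]], twist=[[0,0,7],[0,0,7],[0,0,7],[0,0,7],[0,0,7],[0,0,7],[0,0,7],[0,0,7],[0,0,7],[0,0,7],[0,0,7],[0,0,7],[0,0,7],[0,0,7],[0,0,7],[0,0,7],[0,0,7],[0,0,7],[0,0,7],[0,0,7]], grip=1)

```text
time: 1.77
eef_pos: [0.4805, 0.0943, 0.238]
tcp_rot: [0.098, 0.995, -0.006, -0.005]
contact_force: [0.7, 0.2, -0.1]
opening: 0.999
```

```bash
python3 - <<'E'
import plant
print([x for x in dir(plant) if not x.startswith('__')])
print(getattr(plant,'tips_ahead',None))
print(plant.get_state()['qpos'], plant.get_state().keys())
E
```

```text
['Unreachable', 'get_state', 'read_camera', 'sign_off', 'tips_ahead']
0.008
[-0.0075896  -0.14544418  1.98305372 -0.01121481  1.31439939 -1.37918948] dict_keys(['time', 'qpos', 'dq', 'joint_efforts', 'eef_pos', 'tcp_rot', 'contact_force', 'wrist_torque', 'opening'])
```

```bash
cat > e.py <<'E'
import sys
from plant import *
import numpy as np
from scipy.spatial.transform import Rotation as R
def err(yaw):
    s=get_state();a=np.radians(yaw)
    y=np.array([np.cos(a),np.sin(a),0]);z=np.array([0,0,-1.]);x=np.cross(y,z)
    T=R.from_matrix(np.c_[x,y,z]);C=R.from_quat(s['tcp_rot'])
    return s,np.degrees((T*C.inv()).as_rotvec())
if __name__=='__main__':
    s,e=err(float(sys.argv[1]));print('t',round(s['time'],2),'pos',np.round(s['eef_pos'],4),'twist needed',np.round(e,2),'F',np.round(s['contact_force'],1),'M',np.round(s['wrist_torque'],2),'op',round(s['opening'],3))
E
python3 e.py 78.7
```

```text
t 1.77 pos [0.4805 0.0943 0.238 ] twist needed [ 0.62 -0.6  -0.05] F [ 0.7  0.2 -0.1] M [-0.05 -0.01 -0.01] op 0.999
```

Emit:
move_arm(linear=[[-0.0024,0.032,0],[-0.0024,0.032,0],[-0.0024,0.032,0],[-0.0024,0.032,0],[-0.0024,0.032,0],[-0.0024,0.032,-0.01],[-0.0024,0.032,-0.02],[-0.0024,0.03,-0.02],[0,0,0]], twist=[[0,0,0],[0,0,0],[0,0,0],[0,0,0],[0,0,0],[0,0,0],[0,0,0],[0,0,0],[0,0,0]])

```text
time: 2.52
eef_pos: [0.4542, 0.3666, 0.1841]
tcp_rot: [0.092, 0.996, -0.005, -0.005]
contact_force: [-0.2, -0.8, -0.4]
opening: 1.004
```

```bash
python3 e.py 78.7;  python3 - <<'E'
from h import *
from plant import *
for n in("top","side"):
    c=read_camera(n);pickle.dump(c,open(n+'2.pkl','wb'));cv2.imwrite(f'pics/{n}2.png',cv2.resize(c['img'][130:290,90:340] if n=='top' else c['img'][120:310,180:340],None,fx=3,fy=3))
E
```

```text
t 2.52 pos [0.4542 0.3666 0.1841] twist needed [ 0.52 -0.65 -0.74] F [-0.2 -0.8 -0.4] M [-0.02  0.02 -0.01] op 1.004
```

View pics/side2.png

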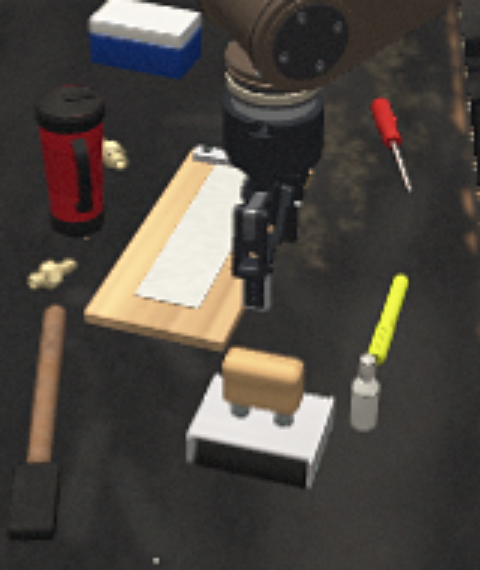

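Emit:
move_arm(linear=[[0.0035,-0.009,0],[0.0035,-0.009,0],[0,0,-0.01],[0,0,-0.02],[0,0,-0.02],[0,0,0],[0,0,0]], twist=[[0.3,-0.3,-0.4],[0.2,-0.3,-0.3],[0,0,0],[0,0,0],[0,0,0],[0,0,0],[0,0,0]])

```text
time: 3.2
eef_pos: [0.4696, 0.3371, 0.1417]
tcp_rot: [0.105, 0.994, 0.003, 0.008]
contact_force: [0.4, -0.4, 0.2]
opening: 1.0
```

```bash
python3 e.py 78.7;  python3 - <<'E'
from h import *
from plant import *
for n in("top","side"):
    c=read_camera(n);cv2.imwrite(f'pics/{n}3.png',cv2.resize(c['img'][160:250,110:230] if n=='top' else c['img'][170:300,200:320],None,fx=4.5,fy=4.5))
E
```

```text
t 3.2 pos [0.4696 0.3371 0.1417] twist needed [-0.22  0.93  0.78] F [ 0.4 -0.4  0.2] M [0.01 0.01 0.05] op 1.0
```

View pics/side3.png

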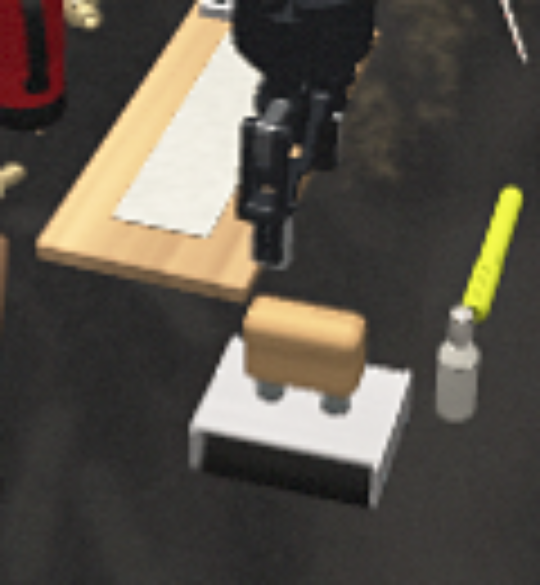

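View pics/top3.png

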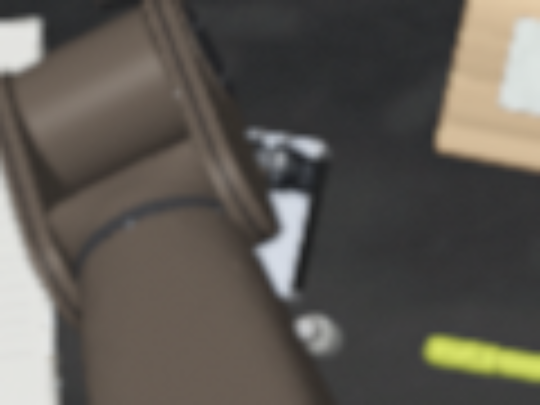

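```bash
python3 - <<'E'
from h import *
from plant import *
s=get_state();c=pickle.load(open('side.pkl','rb'))
p=proj(c,[s['eef_pos'],[.461,.3485,.086],[.461,.3485,.110],[.461,.3485,.045]]);print(s['eef_pos'],(p-[200,170])*4.5)
E
```

```text
[0.46948666 0.33753734 0.14200781] [[291.51587401 260.89701855]
 [303.19233548 348.3638382 ]
 [303.92811728 317.09512337]
 [301.97187293 400.0302409 ]]
```

Emit:
move_arm(linear=[[-0.005,0.007,0],[0,0,0],[0,0,0]], twist=[[-0.2,0.6,0.5],[0,0,0],[0,0,0]])

```text
time: 3.55
eef_pos: [0.4658, 0.3455, 0.1454]
tcp_rot: [0.101, 0.995, 0.002, 0.005]
contact_force: [0.6, -0.1, 0.7]
opening: 1.0
```

```bash
python3 e.py 78.7
```

```text
t 3.55 pos [0.4658 0.3455 0.1454] twist needed [-0.16  0.55  0.26] F [ 0.6 -0.1  0.7] M [ 0.05 -0.04 -0.03] op 1.0
```

Emit:
move_arm(linear=[[-0.004,0.002,-0.01],[0,0,-0.015],[0,0,-0.015],[0,0,-0.01],[0,0,0],[0,0,0],[0,0,0]], twist=[[-0.2,0.5,0.2],[0,0,0],[0,0,0],[0,0,0],[0,0,0],[0,0,0],[0,0,0]])

```text
time: 4.13
eef_pos: [0.4614, 0.3504, 0.0947]
tcp_rot: [0.097, 0.995, 0.001, 0.002]
contact_force: [-0.1, 0.6, -0.4]
opening: 1.002
```

```bash
python3 e.py 78.7
```

```text
t 4.13 pos [0.4614 0.3504 0.0947] twist needed [-0.07  0.2  -0.16] F [-0.1  0.6 -0.4] M [ 0.04  0.04 -0.02] op 1.002
```

Emit:
move_arm(linear=[[0,-0.001,-0.012],[0,0,-0.006],[0,0,0],[0,0,0]], twist=[[0,0,0],[0,0,0],[0,0,0],[0,0,0]])

```text
time: 4.47
eef_pos: [0.4626, 0.3499, 0.0768]
tcp_rot: [0.097, 0.995, 0.002, 0.003]
contact_force: [0.2, 0.5, -0.6]
opening: 0.998
```

```bash
python3 e.py 78.7;  python3 - <<'E'
from h import *
from plant import *
for n in("side",):
    c=read_camera(n);cv2.imwrite(f'pics/{n}4.png',cv2.resize(c['img'][170:300,200:320],None,fx=4.5,fy=4.5))
E
```

```text
t 4.47 pos [0.4626 0.3499 0.0768] twist needed [-0.16  0.37 -0.17] F [ 0.2  0.5 -0.6] M [-0.02 -0.02  0.  ] op 0.998
```

View pics/side4.png

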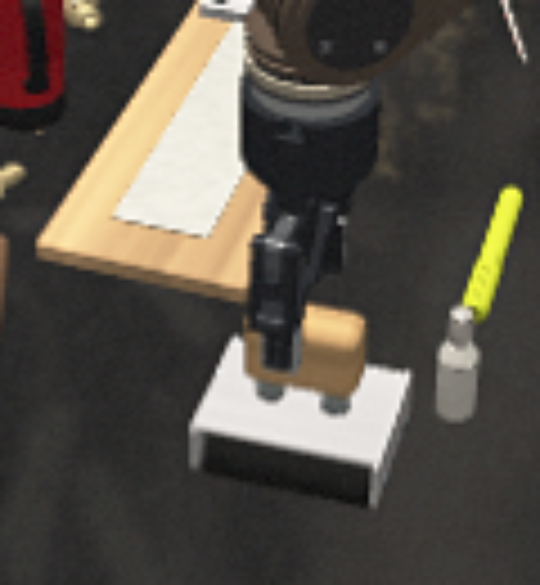

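Emit:
move_arm(linear=[[0,0,0],[0,0,0],[0,0,0],[0,0,0],[0,0,0],[0,0,0],[0,0,0],[0,0,0]], twist=[[0,0,0],[0,0,0],[0,0,0],[0,0,0],[0,0,0],[0,0,0],[0,0,0],[0,0,0]], grip=0, force=70)

```text
time: 5.18
eef_pos: [0.4634, 0.3504, 0.0785]
tcp_rot: [0.097, 0.995, 0.002, 0.004]
contact_force: [-0.5, 0.1, 0.4]
opening: 0.326
```

```bash
python3 e.py 78.7
```

```text
t 5.18 pos [0.4634 0.3504 0.0785] twist needed [-0.23  0.49 -0.15] F [-0.5  0.1  0.4] M [-0.03 -0.02  0.01] op 0.326
```

Emit:
move_arm(linear=[[0,0,0.01],[0,0,0.015],[0,0,0.015],[0,0,0.01],[0,0,0],[0,0,0],[0,0,0]], twist=[[0,0.2,0],[0,0,0],[0,0,0],[0,0,0],[0,0,0],[0,0,0],[0,0,0]])

```text
time: 5.77
eef_pos: [0.4587, 0.3478, 0.1258]
tcp_rot: [0.097, 0.995, -0.001, -0.003]
contact_force: [-1.6, -0.0, -4.1]
opening: 0.326
```

```bash
python3 e.py 78.7;  python3 - <<'E'
from h import *
from plant import *
for n in("side",):
    c=read_camera(n);cv2.imwrite(f'pics/{n}5.png',cv2.resize(c['img'][150:300,190:320],None,fx=4,fy=4))
E
```

```text
t 5.77 pos [0.4587 0.3478 0.1258] twist needed [ 0.09 -0.38 -0.15] F [-1.6 -0.  -4.1] M [0.   0.02 0.02] op 0.326
```

View pics/side5.png

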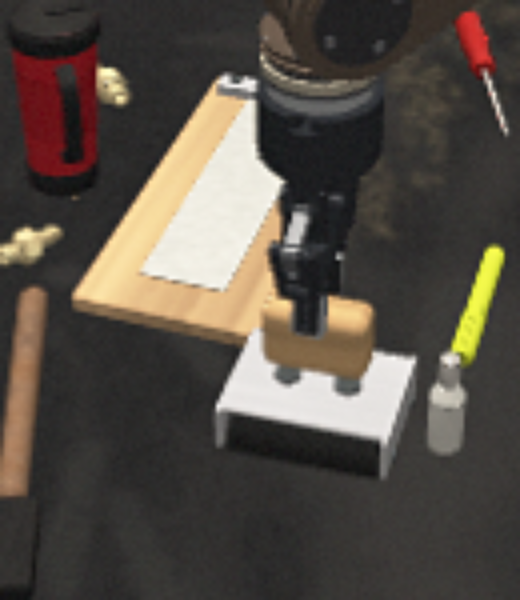

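```bash
python3 - <<'E'
from h import *
for n,sd in(("top",(255,180)),("side",(245,205))):
    c=pickle.load(open(n+'.pkl','rb'));g=c['img'].astype(int)
    h=cv2.cvtColor(c['img'],cv2.COLOR_BGR2HSV).astype(int)
    wood=((h[...,0]<30)&(h[...,1]>40)&(h[...,2]>100))
    white=((h[...,1]<=40)&(h[...,2]>120)).astype(np.uint8)
    _,l=cv2.connectedComponents(white,connectivity=4); m=l==l[sd[1],sd[0]]
    v,u=np.nonzero(m); 
    a=np.radians(77.28);ex=np.array([np.cos(a),np.sin(a)]);ey=np.array([-ex[1],ex[0]])
    w=onz(c,np.c_[u,v],.018)[:,:2]-[.5436,.0353]
    X=w@ex*1e3;Y=w@ey*1e3
    print(n,'X range',X.min(),X.max())
    for x0 in range(-120,140,10):
        k=(abs(X-x0)<5)
        if k.sum(): print(x0,k.sum(),'mid %.1f min %.1f max %.1f'%(Y[k].mean(),Y[k].min(),Y[k].max()))
    k=(abs(Y)<20);
    print('free end by rows',[round(X[k&(abs(Y-y0)<3)].max(),1) for y0 in(-20,-10,0,10,20)])
    # profile along x at mid
    xs=np.arange(-165,180,3);P=np.array([[*(np.array([.5436,.0353])+ex*x/1e3),.018] for x in xs]);uv=np.round(proj(c,P)).astype(int)
    print([(int(x),h[b,a_,1],h[b,a_,2]) for x,(a_,b) in zip(xs,uv) if x<-105 or x>115])
E
```

```text
top X range -152.01218246044175 131.47445903640937
-120 63 mid -0.0 min -35.5 max 35.1
-110 62 mid 0.9 min -34.2 max 36.4
-100 64 mid 0.2 min -35.7 max 35.7
-90 63 mid 0.7 min -35.8 max 36.3
-80 63 mid 0.4 min -35.2 max 36.2
-70 63 mid -0.8 min -35.9 max 34.2
-60 64 mid 0.8 min -34.6 max 36.1
-50 64 mid 0.8 min -36.1 max 36.8
-40 63 mid 1.3 min -34.8 max 36.7
-30 63 mid -0.2 min -36.2 max 35.3
-20 62 mid 1.1 min -34.3 max 36.6
-10 63 mid 0.2 min -35.7 max 35.8
0 63 mid 0.9 min -35.9 max 37.1
10 64 mid 1.0 min -35.2 max 36.4
20 64 mid 0.4 min -36.0 max 37.0
30 64 mid 1.0 min -34.7 max 36.9
40 61 mid 0.7 min -35.5 max 35.5
50 62 mid 0.8 min -34.8 max 36.8
60 63 mid 0.2 min -35.6 max 35.4
70 62 mid 1.3 min -34.3 max 36.7
80 63 mid 0.3 min -35.8 max 35.9
90 62 mid 0.5 min -35.9 max 36.6
100 63 mid 0.7 min -35.3 max 36.5
110 63 mid 0.2 min -36.1 max 35.1
120 63 mid 1.1 min -34.8 max 37.0
130 37 mid 0.1 min -32.8 max 34.3
free end by rows [np.float64(128.5), np.float64(130.4), np.float64(131.5), np.float64(129.3), np.float64(131.1)]
[(-165, np.int64(35), np.int64(73)), (-162, np.int64(77),
[... 3300 characters left out ...]
(123, np.int64(13), np.int64(239)), (126, np.int64(22), np.int64(213)), (129, np.int64(111), np.int64(226)), (132, np.int64(111), np.int64(226)), (135, np.int64(106), np.int64(226)), (138, np.int64(103), np.int64(225)), (141, np.int64(106), np.int64(224)), (144, np.int64(106), np.int64(224)), (147, np.int64(105), np.int64(223)), (150, np.int64(107), np.int64(224)), (153, np.int64(107), np.int64(224)), (156, np.int64(105), np.int64(224)), (159, np.int64(105), np.int64(224)), (162, np.int64(107), np.int64(225)), (165, np.int64(108), np.int64(224)), (168, np.int64(108), np.int64(224)), (171, np.int64(108), np.int64(130)), (174, np.int64(102), np.int64(112)), (177, np.int64(102), np.int64(112))]
```

Emit:
move_arm(linear=[[0.002,-0.01,0.01],[0.005,-0.025,0.008],[0.005,-0.027,0.004],[0.005,-0.027,0],[0.005,-0.027,0],[0.005,-0.027,0],[0.005,-0.027,0],[0.005,-0.027,0],[0.005,-0.027,0],[0.005,-0.027,0],[0.005,-0.027,0],[0.005,-0.027,0],[0.004,-0.02,0],[0.002,-0.01,0],[0,0,0],[0,0,0],[0,0,0]], twist=[[0,0,0],[0,0,0],[0,0,0],[0,0,-0.5],[0,0,-0.5],[0,0,-0.4],[0,0,0],[0,0,0],[0,0,0],[0,0,0],[0,0,0],[0,0,0],[0,0,0],[0,0,0],[0,0,0],[0,0,0],[0,0,0]])

```text
time: 7.23
eef_pos: [0.5157, -0.0116, 0.1482]
tcp_rot: [0.109, 0.994, -0.005, -0.008]
contact_force: [-0.1, -0.6, -3.9]
opening: 0.326
```

```bash
cat >> e.py <<'E'
    ex=np.array([.2198,.9755]);ey=np.array([-.9755,.2198])
    d=s['eef_pos'][:2]-np.array([.5443,.0336])
    print('sheet X %.1f  Y(roller) %.1f mm  give %.1f'%(d@ex*1e3,d@ey*1e3+2.5,(0.0965-s['eef_pos'][2])*1e3))
E
python3 e.py 77.3
```

```text
t 7.23 pos [ 0.5157 -0.0116  0.1482] twist needed [ 0.44 -1.01 -0.17] F [-0.1 -0.6 -3.9] M [ 0.04 -0.01 -0.03] op 0.326
sheet X -50.4  Y(roller) 20.5 mm  give -51.7
```

Emit:
move_arm(linear=[[0.004,-0.011,0],[0.004,-0.011,0],[0.002,-0.006,0],[0,0,0],[0,0,0],[0,0,0]], twist=[[0.2,-0.5,-0.1],[0.2,-0.4,-0.1],[0,0,0],[0,0,0],[0,0,0],[0,0,0]])

```text
time: 7.73
eef_pos: [0.526, -0.0388, 0.1478]
tcp_rot: [0.108, 0.994, 0.0, -0.001]
contact_force: [0.2, 0.1, -4.1]
opening: 0.327
```

```bash
python3 e.py 77.3;python3 - <<'E'
from h import *
from plant import *
for n in("side","top"):
    c=read_camera(n);pickle.dump(c,open(n+'6.pkl','wb'));cv2.imwrite(f'pics/{n}6.png',cv2.resize(c['img'][110:260,200:330],None,fx=4,fy=4))
E
```

```text
t 7.73 pos [ 0.526  -0.0388  0.1478] twist needed [-0.06 -0.09 -0.27] F [ 0.2  0.1 -4.1] M [-0.02 -0.05 -0.02] op 0.327
sheet X -74.6  Y(roller) 4.4 mm  give -51.3
```

View pics/side6.png

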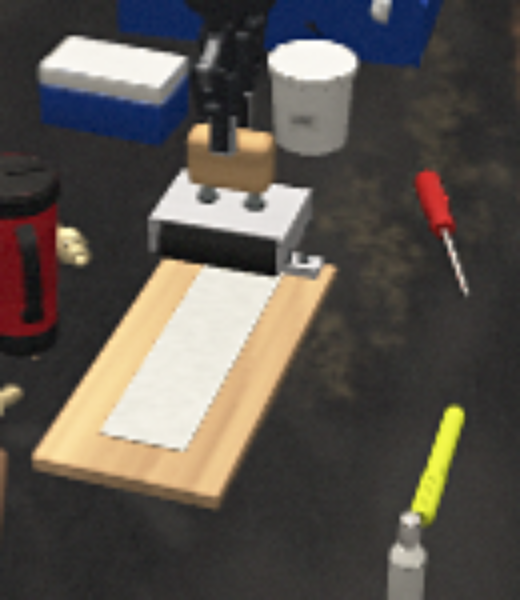

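View pics/top6.png

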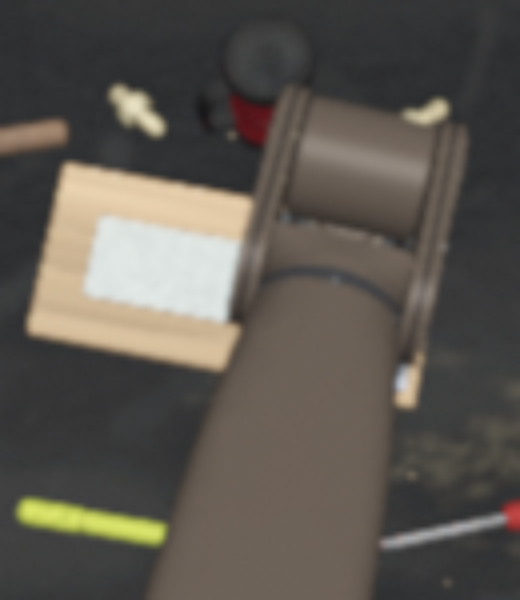

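Emit:
move_arm(linear=[[0.002,-0.005,-0.005],[0,0,-0.01],[0,0,-0.01],[0,0,-0.006],[0,0,0],[0,0,0],[0,0,0]], twist=[[0,0,-0.2],[0,0,0],[0,0,0],[0,0,0],[0,0,0],[0,0,0],[0,0,0]])

```text
time: 8.42
eef_pos: [0.5266, -0.0429, 0.1115]
tcp_rot: [0.109, 0.994, 0.001, -0.003]
contact_force: [-0.4, 0.9, -4.2]
opening: 0.33
```

```bash
python3 e.py 77.3;python3 - <<'E'
from h import *
from plant import *
for n in("side",):
    c=read_camera(n);pickle.dump(c,open(n+'7.pkl','wb'));cv2.imwrite(f'pics/{n}7.png',cv2.resize(c['img'][120:230,200:320],None,fx=5,fy=5))
E
```

```text
t 8.42 pos [ 0.5266 -0.0429  0.1115] twist needed [-0.14 -0.31 -0.13] F [-0.4  0.9 -4.2] M [ 0.01 -0.03  0.01] op 0.33
sheet X -78.5  Y(roller) 3.0 mm  give -15.0
```

View pics/side7.png

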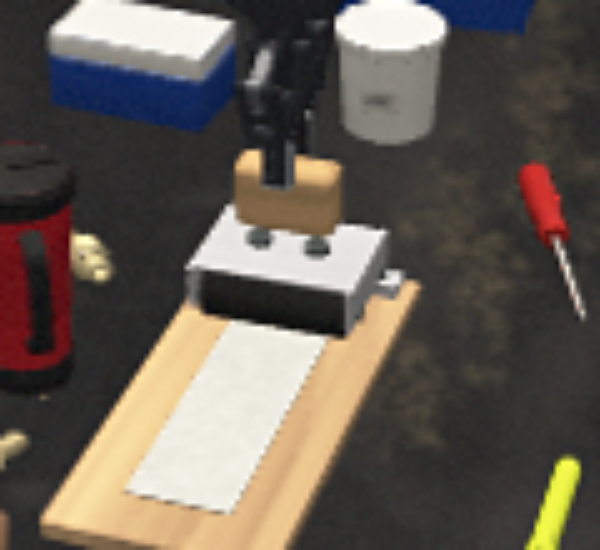

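```bash
python3 - <<'E'
from h import *
c=pickle.load(open('side7.pkl','rb'))
q=np.array([[235,205],[388,230],[345,293],[188,268]])/5+[200,120]
w=onz(c,q,.078);print(w.round(4))
d=w[:,:2].mean(0);print(d)
ex=np.array([.2198,.9755]);ey=np.array([-.9755,.2198])
for o in([.5443,.0336],[.5436-.0008+.0021,.0353-.0034-.0005]):
    print((d-o)@ex*1e3,(d-o)@ey*1e3)
f=w[3]-w[0];print(np.degrees(np.arctan2(f[1],f[0])));f=w[2]-w[1];print(np.degrees(np.arctan2(f[1],f[0])))
E
```

```text
[[ 0.5649 -0.0929  0.078 ]
 [ 0.4583 -0.0711  0.078 ]
 [ 0.4816  0.0094  0.078 ]
 [ 0.5865 -0.01    0.078 ]]
[ 0.52282525 -0.04114388]
-77.6328083262258 4.519912053639975
-75.61858832622578 5.588772053639912
75.38581272306669
73.87381118403312
```

Emit:
move_arm(linear=[[0.003,-0.005,0],[0,0,-0.004],[0,0,-0.005],[0,0,0],[0,0,0]], twist=[[0,-0.2,0],[0,0,0],[0,0,0],[0,0,0],[0,0,0]])

```text
time: 8.88
eef_pos: [0.5313, -0.0489, 0.1034]
tcp_rot: [0.109, 0.994, 0.001, 0.001]
contact_force: [-0.1, 0.0, -2.8]
opening: 0.326
```

```bash
python3 e.py 77.3
```

```text
t 8.88 pos [ 0.5313 -0.0489  0.1034] twist needed [-0.07  0.13 -0.13] F [-0.1  0.  -2.8] M [ 0.02 -0.01  0.03] op 0.326
sheet X -83.3  Y(roller) -2.9 mm  give -6.9
```

Emit:
move_arm(linear=[[-0.001,0,-0.004],[0,0,-0.004],[0,0,0],[0,0,0]], twist=[[0,0,0],[0,0,0],[0,0,0],[0,0,0]])

```text
time: 9.22
eef_pos: [0.5312, -0.0491, 0.0967]
tcp_rot: [0.109, 0.994, 0.001, 0.002]
contact_force: [-0.6, 0.3, -2.5]
opening: 0.327
```

```bash
python3 e.py 77.3
```

```text
t 9.22 pos [ 0.5312 -0.0491  0.0967] twist needed [-0.05  0.24 -0.14] F [-0.6  0.3 -2.5] M [0.02 0.01 0.01] op 0.327
sheet X -83.5  Y(roller) -2.9 mm  give -0.2
```

Near contact. Take a look, then press.

Emit:
move_arm(linear=[[0,0,-0.003],[0,0,-0.003],[0,0,0],[0,0,0]], twist=[[0,0,0],[0,0,0],[0,0,0],[0,0,0]])

```text
time: 9.55
eef_pos: [0.532, -0.0492, 0.094]
tcp_rot: [0.109, 0.994, 0.0, 0.002]
contact_force: [-3.9, 0.3, 3.8]
opening: 0.328
```

```bash
python3 e.py 77.3;python3 - <<'E'
from h import *
from plant import *
for n in("side",):
    c=read_camera(n);pickle.dump(c,open(n+'8.pkl','wb'));cv2.imwrite(f'pics/{n}8.png',cv2.resize(c['img'][120:230,200:320],None,fx=5,fy=5))
E
```

```text
t 9.55 pos [ 0.532  -0.0492  0.094 ] twist needed [-0.03  0.25 -0.18] F [-3.9  0.3  3.8] M [0.21 0.65 0.04] op 0.328
sheet X -83.5  Y(roller) -3.7 mm  give 2.5
```

View pics/side8.png

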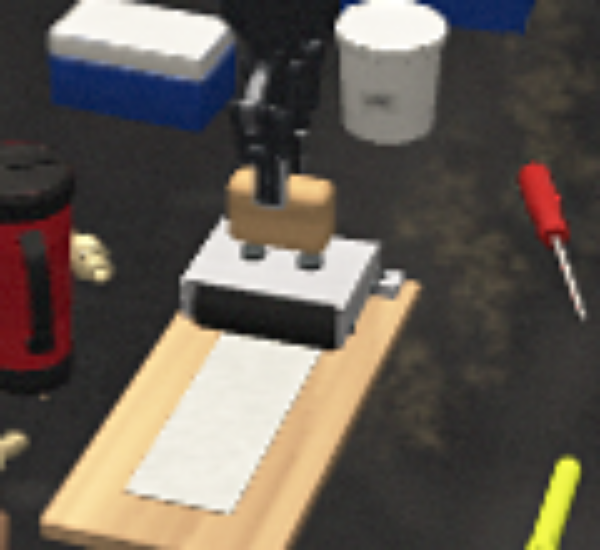

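Emit:
move_arm(linear=[[0,0,-0.004],[0,0,-0.003],[0,0,-0.001]], twist=[[0,0,0],[0,0,0],[0,0,0]])

```text
time: 9.85
eef_pos: [0.5323, -0.0492, 0.0889]
tcp_rot: [0.109, 0.994, 0.0, 0.002]
contact_force: [-4.9, 1.6, 9.4]
opening: 0.327
```

```bash
python3 e.py 77.3
```

```text
t 9.85 pos [ 0.5323 -0.0492  0.0889] twist needed [-0.02  0.19 -0.22] F [-4.9  1.6  9.4] M [0.3  0.97 0.04] op 0.327
sheet X -83.5  Y(roller) -4.0 mm  give 7.6
```

Emit:
move_arm(linear=[[0,0,0],[0,0,0]], twist=[[0,0,0],[0,0,0]])

```text
time: 10.02
eef_pos: [0.5324, -0.0493, 0.091]
tcp_rot: [0.109, 0.994, 0.0, 0.001]
contact_force: [-5.0, 1.2, 7.2]
opening: 0.325
```

```bash
python3 e.py 77.3
```

```text
t 10.02 pos [ 0.5324 -0.0493  0.091 ] twist needed [-0.03  0.14 -0.24] F [-5.   1.2  7.2] M [0.23 1.01 0.04] op 0.325
sheet X -83.5  Y(roller) -4.1 mm  give 5.5
```

Emit:
move_arm(linear=[[0.0004,0.002,-0.001],[0.0009,0.004,-0.001],[0.0011,0.005,-0.001],[0.0011,0.005,-0.001]], twist=[[0,0,0],[0,0,0],[0,0,0],[0,0,0]])

```text
time: 10.35
eef_pos: [0.536, -0.0342, 0.0912]
tcp_rot: [0.108, 0.994, -0.001, 0.0]
contact_force: [-4.3, -0.0, 8.4]
opening: 0.33
```

```bash
python3 e.py 77.3
```

```text
t 10.35 pos [ 0.536  -0.0342  0.0912] twist needed [ 0.07  0.01 -0.25] F [-4.3 -0.   8.4] M [0.19 0.97 0.07] op 0.33
sheet X -68.0  Y(roller) -4.3 mm  give 5.3
```

Emit:
move_arm(linear=[[0.0009,0.005,-0.001],[0.0009,0.005,-0.001],[0.0009,0.005,-0.001],[0.0009,0.005,-0.001],[0.0009,0.005,-0.001],[0.0009,0.005,-0.001]], twist=[[0,0,0],[0,0,0],[0,0,0],[0,0,0],[0,0,0],[0,0,0]])

```text
time: 10.85
eef_pos: [0.5426, -0.0036, 0.0912]
tcp_rot: [0.108, 0.994, -0.001, -0.0]
contact_force: [-4.7, -0.4, 7.8]
opening: 0.322
```

```bash
python3 e.py 77.3
```

```text
t 10.85 pos [ 0.5426 -0.0036  0.0912] twist needed [ 0.16 -0.02 -0.34] F [-4.7 -0.4  7.8] M [0.21 0.84 0.04] op 0.322
sheet X -36.7  Y(roller) -4.0 mm  give 5.3
```

Emit:
move_arm(linear=[[0.001,0.005,-0.001],[0.001,0.005,-0.001],[0.001,0.005,-0.001],[0.001,0.005,-0.001],[0.001,0.005,-0.001],[0.001,0.005,-0.001],[0.001,0.005,-0.001],[0.001,0.005,-0.001],[0.001,0.005,-0.001],[0.001,0.005,-0.001]], twist=[[0,0,-0.05],[0,0,-0.05],[0,0,-0.05],[0,0,-0.05],[0,0,-0.05],[0,0,-0.05],[0,0,-0.05],[0,0,-0.05],[0,0,-0.05],[0,0,-0.05]])

```text
time: 11.68
eef_pos: [0.5543, 0.0494, 0.0914]
tcp_rot: [0.11, 0.994, -0.001, -0.001]
contact_force: [-3.8, 0.1, 6.4]
opening: 0.325
```

```bash
python3 e.py 77.3
```

```text
t 11.68 pos [0.5543 0.0494 0.0914] twist needed [ 0.14 -0.08 -0.07] F [-3.8  0.1  6.4] M [0.21 0.83 0.12] op 0.325
sheet X 17.6  Y(roller) -3.8 mm  give 5.1
```

Emit:
move_arm(linear=[[0.001,0.005,-0.0012],[0.001,0.005,-0.0011],[0.001,0.005,-0.0011],[0.001,0.005,-0.0011],[0.001,0.005,-0.0011],[0.001,0.005,-0.0011],[0.001,0.005,-0.0011],[0.001,0.005,-0.0011],[0.001,0.005,-0.0011],[0.001,0.005,-0.0011]], twist=[[0,0,-0.02],[0,0,-0.02],[0,0,-0.02],[0,0,-0.02],[0,0,-0.02],[0,0,-0.02],[0,0,-0.02],[0,0,-0.02],[0,0,-0.02],[0,0,-0.02]])

```text
time: 12.52
eef_pos: [0.5665, 0.104, 0.0912]
tcp_rot: [0.11, 0.994, 0.0, -0.001]
contact_force: [-3.7, 0.7, 7.6]
opening: 0.324
```

```bash
python3 e.py 77.3
```

```text
t 12.52 pos [0.5665 0.104  0.0912] twist needed [-0.02 -0.06 -0.09] F [-3.7  0.7  7.6] M [0.13 0.92 0.12] op 0.324
sheet X 73.5  Y(roller) -3.7 mm  give 5.3
```

Emit:
move_arm(linear=[[0.001,0.005,-0.0011],[0.001,0.005,-0.0011],[0.001,0.005,-0.0011],[0.0008,0.004,-0.0011],[0.0006,0.003,-0.0011]], twist=[[0,0,0],[0,0,0],[0,0,0],[0,0,0],[0,0,0]])

```text
time: 12.93
eef_pos: [0.572, 0.1291, 0.0914]
tcp_rot: [0.109, 0.994, 0.001, -0.0]
contact_force: [-5.2, 0.2, 8.1]
opening: 0.326
```

```bash
python3 e.py 77.3;python3 - <<'E'
from h import *
from plant import *
for n in("side",):
    c=read_camera(n);pickle.dump(c,open(n+'9.pkl','wb'));cv2.imwrite(f'pics/{n}9.png',cv2.resize(c['img'][140:250,190:310],None,fx=5,fy=5))
E
python3 e.py 77.3
```

```text
t 12.93 pos [0.572  0.1291 0.0914] twist needed [-0.16 -0.01 -0.18] F [-5.2  0.2  8.1] M [0.13 0.83 0.02] op 0.326
sheet X 99.2  Y(roller) -3.6 mm  give 5.1
t 12.98 pos [0.5722 0.1297 0.0914] twist needed [-0.21  0.01 -0.18] F [-3.8  1.1  6.8] M [0.34 0.85 0.02] op 0.33
sheet X 99.9  Y(roller) -3.6 mm  give 5.1
```

View pics/side9.png

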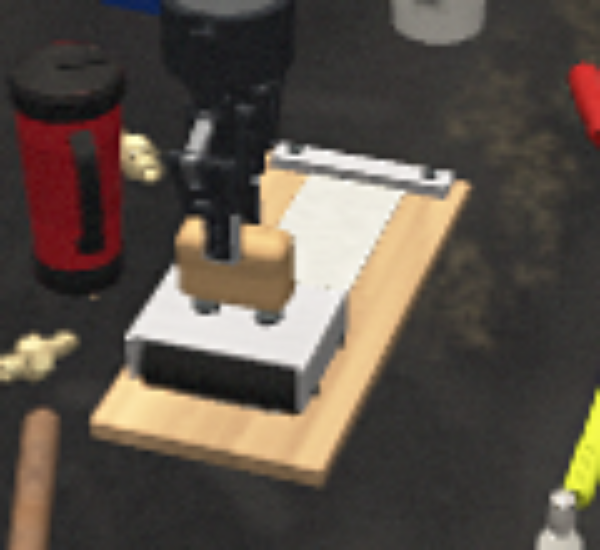

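```bash
python3 - <<'E'
from h import *
c=pickle.load(open('side9.pkl','rb'))
q=np.array([[130,335],[300,370],[347,290]])/5+[190,140]
w=onz(c,q,.063)[:,:2]
ex=np.array([.2198,.9755]);ey=np.array([-.9755,.2198])
for o in([.5443,.0336],[.5449,.0314]):
    print(((w-o)@ex*1e3).round(1),((w-o)@ey*1e3).round(1))
E
```

```text
[140.4 140.4  54.8] [-56.5  51.7  53.1]
[142.4 142.4  56.8] [-55.4  52.8  54.2]
```

Emit:
move_arm(linear=[[0.0006,0.003,-0.0011],[0.0003,0.0015,-0.0011]], twist=[[0,0,0],[0,0,0]])

```text
time: 13.15
eef_pos: [0.5734, 0.1354, 0.0914]
tcp_rot: [0.109, 0.994, 0.002, -0.0]
contact_force: [-4.7, 1.0, 7.6]
opening: 0.325
```

```bash
python3 e.py 77.3
```

```text
t 13.15 pos [0.5734 0.1354 0.0914] twist needed [-0.28  0.03 -0.19] F [-4.7  1.   7.6] M [ 0.11  0.91 -0.02] op 0.325
sheet X 105.7  Y(roller) -3.6 mm  give 5.1
```

Reached the free end with steady force. Lift off.

Emit:
move_arm(linear=[[0,0,0.012],[0,0,0.015],[0,0,0.015],[0,0,0.005],[0,0,0],[0,0,0]], twist=[[0,0,0],[0,0,0],[0,0,0],[0,0,0],[0,0,0],[0,0,0]])

```text
time: 13.65
eef_pos: [0.5729, 0.1357, 0.1355]
tcp_rot: [0.109, 0.994, 0.003, 0.001]
contact_force: [0.7, 0.2, -4.5]
opening: 0.329
```

```bash
python3 e.py 77.3
```

```text
t 13.65 pos [0.5729 0.1357 0.1355] twist needed [-0.28  0.13 -0.21] F [ 0.7  0.2 -4.5] M [ 0.   -0.01  0.03] op 0.329
sheet X 105.9  Y(roller) -3.0 mm  give -39.0
```

Emit:
move_arm(linear=[[-0.005,0.01,0],[-0.01,0.02,0],[-0.012,0.023,0],[-0.012,0.023,0],[-0.012,0.023,0],[-0.012,0.023,0],[-0.012,0.023,0],[-0.012,0.023,0],[-0.01,0.02,0],[-0.005,0.01,0],[0,0,0],[0,0,0],[0,0,0]], twist=[[0,0,0],[0,0,0],[0,0,0],[0,0,0],[0,0,0],[0,0,0],[0,0,0],[0,0,0],[0,0,0],[0,0,0],[0,0,0],[0,0,0],[0,0,0]])

```text
time: 14.73
eef_pos: [0.4533, 0.3424, 0.1189]
tcp_rot: [0.111, 0.994, -0.001, -0.01]
contact_force: [1.1, -0.8, -3.9]
opening: 0.326
```

```bash
python3 e.py 77.3
```

```text
t 14.73 pos [0.4533 0.3424 0.1189] twist needed [ 0.04 -1.11 -0.01] F [ 1.1 -0.8 -3.9] M [0.03 0.03 0.02] op 0.326
sheet X 281.3  Y(roller) 159.2 mm  give -22.4
```

Emit:
move_arm(linear=[[0.003,0,0],[0,0,-0.01],[0,0,-0.01],[0,0,-0.006],[0,0,0],[0,0,0],[0,0,0]], twist=[[0,-0.5,0],[0,-0.4,0],[0,0,0],[0,0,0],[0,0,0],[0,0,0],[0,0,0]])

```text
time: 15.32
eef_pos: [0.4605, 0.3372, 0.091]
tcp_rot: [0.114, 0.993, -0.001, -0.0]
contact_force: [0.0, -1.3, -3.8]
opening: 0.329
```

```bash
python3 e.py 77.3
```

```text
t 15.32 pos [0.4605 0.3372 0.091 ] twist needed [ 0.14 -0.07  0.44] F [ 0.  -1.3 -3.8] M [ 0.04  0.03 -0.05] op 0.329
sheet X 277.8  Y(roller) 151.0 mm  give 5.5
```

Emit:
move_arm(linear=[[0,0,-0.005],[0,0,-0.005],[0,0,-0.001],[0,0,0],[0,0,0]], twist=[[0,0,0],[0,0,0],[0,0,0],[0,0,0],[0,0,0]])

```text
time: 15.73
eef_pos: [0.4615, 0.3375, 0.08]
tcp_rot: [0.115, 0.993, -0.001, 0.0]
contact_force: [-0.8, 1.4, -3.9]
opening: 0.323
```

```bash
python3 e.py 77.3
```

```text
t 15.73 pos [0.4615 0.3375 0.08  ] twist needed [0.09 0.04 0.46] F [-0.8  1.4 -3.9] M [-0.02 -0.01  0.03] op 0.323
sheet X 278.2  Y(roller) 150.0 mm  give 16.5
```

Emit:
move_arm(linear=[[0,0,-0.002],[0,0,-0.001],[0,0,-0.0005],[0,0,-0.0005]], twist=[[0,0,0],[0,0,0],[0,0,0],[0,0,0]])

```text
time: 16.07
eef_pos: [0.4625, 0.339, 0.0787]
tcp_rot: [0.114, 0.993, 0.001, 0.001]
contact_force: [-0.2, -0.2, -1.2]
opening: 0.327
```

```bash
python3 e.py 77.3
```

```text
t 16.07 pos [0.4625 0.339  0.0787] twist needed [-0.07  0.18  0.44] F [-0.2 -0.2 -1.2] M [-0.01  0.15 -0.01] op 0.327
sheet X 280.0  Y(roller) 149.4 mm  give 17.8
```

Emit:
move_arm(linear=[[0,0,-0.001],[0,0,-0.001]], twist=[[0,0,0],[0,0,0]])

```text
time: 16.23
eef_pos: [0.4627, 0.3397, 0.0781]
tcp_rot: [0.114, 0.993, 0.001, 0.002]
contact_force: [-2.9, -0.0, 3.3]
opening: 0.329
```

Emit:
move_arm(linear=[[0,0,0],[0,0,0],[0,0,0],[0,0,0],[0,0,0],[0,0,0],[0,0,0],[0,0,0]], twist=[[0,0,0],[0,0,0],[0,0,0],[0,0,0],[0,0,0],[0,0,0],[0,0,0],[0,0,0]], grip=1)

```text
time: 16.9
eef_pos: [0.4659, 0.3399, 0.0795]
tcp_rot: [0.114, 0.993, 0.002, 0.005]
contact_force: [-0.7, -0.3, 0.5]
opening: 0.997
```

Emit:
move_arm(linear=[[0,0,0.01],[0,0,0.015],[0,0,0.02],[0,0,0.02],[0,0,0.02],[0,0,0.01],[0,0,0],[0,0,0]], twist=[[0,0,0],[0,0,0],[0,0,0],[0,0,0],[0,0,0],[0,0,0],[0,0,0],[0,0,0]])

```text
time: 17.57
eef_pos: [0.4645, 0.3392, 0.181]
tcp_rot: [0.114, 0.993, 0.002, 0.005]
contact_force: [0.1, -0.5, -0.0]
opening: 1.0
```

```bash
python3 e.py 77.3;python3 - <<'E'
from h import *
from plant import *
for n in("side",):
    c=read_camera(n);cv2.imwrite(f'pics/{n}10.png',cv2.resize(c['img'][130:290,180:340],None,fx=3.7,fy=3.7))
E
```

```text
t 17.57 pos [0.4645 0.3392 0.181 ] twist needed [-0.17  0.58  0.43] F [ 0.1 -0.5 -0. ] M [-0.04 -0.01  0.02] op 1.0
sheet X 280.5  Y(roller) 147.5 mm  give -84.5
```

View pics/side10.png

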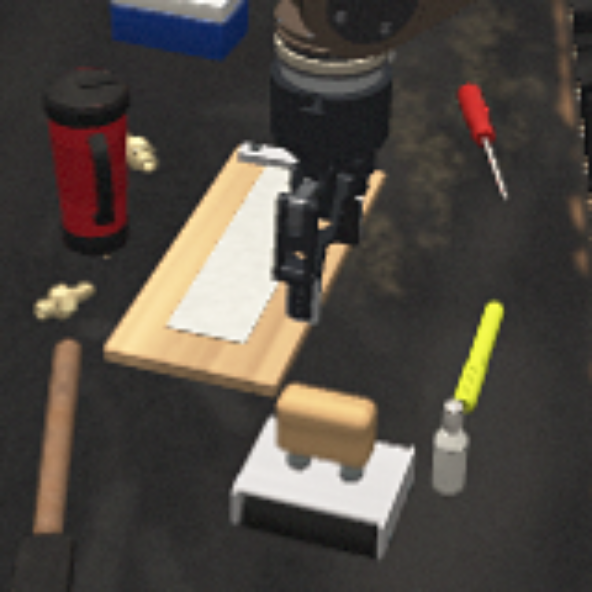

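Emit:
move_arm(linear=[[0,0,0.01],[0,0,0],[0,0,0],[0,0,0],[0,0,0],[0,0,0]], twist=[[0,0,0],[0,0,0],[0,0,0],[0,0,0],[0,0,0],[0,0,0]])

```text
time: 18.12
eef_pos: [0.462, 0.3379, 0.1863]
tcp_rot: [0.114, 0.993, -0.001, 0.001]
contact_force: [0.6, -0.1, -0.2]
opening: 1.003
```

```bash
python3 - <<'E'
from plant import *
print(sign_off())
E
```

```text
the job is handed in; nothing more can be done
None
```

The job is done and handed in at 18.1 s of the 54 s allowed; the hand-in gives no verdict.

- **Setting down:** I gripped the roller by its handle and set it on the strip at about x = -83.5 mm, some 2–3 mm short of the stop bar. It was within about 0.3° of the strip's line. It sat about 4 mm to one side by the arm's reading and 1–2 mm by the side camera, so its 100 mm drums covered the 70 mm strip either way.
- **Rolling:** It rolled in one pass to about x = +105.7 mm, the free end being reached at +104. The spring gave 5.1–5.5 mm at each reading during the pass, with about 10–12 N on the drums, so it did not bottom. I paused for 0.05 s under load at about x = 99 mm to take a picture; the side camera put the roller's centre there at about 98–101 mm.
- **Putting down:** I lifted it off and stood it on its drums on the bench. The last picture shows it upright, and by the arm's reading it is about 65 mm clear of the board's end. The gripper was open and about 100 mm above the bench pose at hand-in.

**Checks that disagreed:** the two cameras differed by about 3 mm on where the strip lies, and I used the average. The roller's position along the strip is therefore only good to about 2–3 mm. A steady sideways force of 4–5 N from drum friction stayed on the wrist throughout the pass.

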